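# Find the sound spring jaw with a gauge blade

## Robot

A 6-joint arm with a two-finger parallel gripper is mounted at the origin on the work surface. World frame = base frame: x ahead of the robot, y to its left, z up, the work surface at z = 0. Lengths are in m, angles in rad, forces in N, time in s.
With the tool pointing down it reaches from about 0.425 to 0.925 m from the base axis. Payload 12.5 kg.
Tool frame: the origin (TCP) lies midway between the tips of the shut fingers; the grasp point (between the pads) lies 19 mm behind it (bot.pinch_z is the distance from the TCP to the grasp point, in m); z points along the fingers, y is the line along which they close (so a half turn about z gives the same grasp; the last joint's range is limited). The gripper opens to 85 mm and grips with 20 to 120 N. Pads are 22 mm wide; open, the fingers measure 114 mm over their backs; the gripper's body (76 mm by 85 mm) begins 54 mm behind the grasp point. The pads swing forward as they close: fully open they stand 13 mm farther back than shut.
Start: joints at [-1.379, 0.491, 1.559, -0, 1.092, -0.106], TCP at [0.183, -0.597, 0.231] pointing down, gripper open.
Joint ranges: [-3.1, 3.1], [-0.84, 2.19], [0.05, 2.79], [-1.13, 4.28], [0.06, 2.93], [-2.69, 2.69]. Speed limits (rad/s): [2.22, 2.22, 2.79, 3.14, 3.14, 3.14].

## Interface

Orientations are given as a unit quaternion [w, x, y, z].
In Python, from workcell import bot, cams, job gives the robot as it stands.
- The arm moves only by the tool servo_tool, never from a script. Its argument "moves" is a list of rows, each a list of 7 numbers: the shift along the world's x, y, z in m, then the turn, a rotation vector about the world's x, y, z in rad, then the closure in counts, from 0 (fully open) to 255 (shut). In form: [[dx, dy, dz, rx, ry, rz, grip], ...]. A call has 1 to 20 rows; each row shifts and turns the commanded pose from where the row before left it; what a row does not reach is not made up. A row lasts 1/10 s, in which the tool goes at most 50 mm and 8.59 degrees, less where a joint would pass 70% of its speed; a pose out of reach is approached as far as the arm can. A call with a gripper value outside its range is refused whole. The fingers move at their own pace and stop on an object; "newtons" is the grip in N (left out, the last holds). Time passes only in rows, so rows that do not move let the fingers close. It gives the time, the measured TCP pose, the force, the opening and the grip force at its end, in the units of the state.
- bot.get_state(): the state, without advancing time (a new reading comes with each control period).
- cams.read_camera(name): name is "side" or "top" or "wrist"; returns a dict with "pixels" (420x560x3 uint8, red, green, blue), "camera_matrix" (3x3 intrinsics, pixels), "rvec" (rotation vector, rad) and "tvec" (3), from world to camera coordinates, as OpenCV has them; the wrist camera has in their place "hand_eye" (4x4, takes a point from camera to tool coordinates, whose origin is the TCP and whose axes are the flange's). Camera axes: x right, y down, z forward; pixel columns grow to the right and rows downward; lengths in m; the calibration is good to about 2 mm. A picture is of the moment at which its call begins: read the wrist's pose just before it. There is no depth.
- job.close_job(): hands the job in; it is judged then, once.
Trained networks look in a picture, given as the dict that the camera call returned (one of the last four; its "shot" number tells which), for a name from the list of things; names that differ only in an ending like _2 or _b are one class to them, and where a whole thing is asked for, a point or a joint stands for the part that bears it (a point fixed in the world has none). Each returns a list of dicts, best first, with "score" (0 to 1); they miss things now and then, are a little off and sometimes report something else, mostly with a low value. They report only what shows in the picture. A call takes as long as a camera call. They do not tell look-alikes from the thing itself.
- cams.find_in(picture, label): "rect" ([left, top, right, bottom] as shares, 0 to 1, of the picture: columns of its width, rows of its height, round what is visible of it).
The state is a dict: "time": time; "joint_pos": joint angles; "qvel": joint speeds; "effort": joint torques, N m; "position": TCP position; "ee_rot": TCP orientation; "ft_force": force on the tool from outside, world axes, zero at the start; "wrist_torque": the same for the moment, N m; "opening": opening from 0.0 (shut) to 1.0 (fully open); "gripper_force": force on a finger pad.
Only numpy, scipy, OpenCV 4.12 (cv2) and the standard library are available. Lean on these libraries where they do the work, as an engineer would, in place of code of your own. Each camera call takes 0.05 s, during which the arm holds its last target. There are 200 camera calls.

## Task

The three jaws of the switch base on the bench look alike, but only one still has its full spring; of the others one is weak and one slack. Take the gauge blade from its wooden stand, slide it gently into the jaws to judge them by the drag on the blade, and leave it standing fully home in the one that drags hardest, let go. Never push it harder than about 25 N, and leave everything else on the bench where it is.

Things in the scene. Friction and masses are not known exactly. Their poses are not given: they have to be found in the camera images.
- gauge: gauge of about 0.15 kg: steel blade pointing down (5 mm thick along x, 28 wide along y, 45 long) under a dark flange (30 x 44 x 5 mm) that carries an upright black handle block (20 mm along x, 36 along y, from 5 to 57 mm above the origin). Origin: centre of the flange's underside, where the blade begins; z up. It starts in the stand, flange on the stand's top. Half a turn about z makes no difference
- blade_tip (a point): middle of the blade's lower edge, 45 mm below the gauge's origin; the last 8 mm of the blade taper to about 2 mm thick
- grip (a point): middle of the handle, where to grip from above across its 20 mm thickness: 34 mm above the gauge's origin (29 mm above the flange's top, 23 mm below the handle's top). Grip with 80 to 100 N so that it does not slip under the drag
- stand: fixed light wooden block, 56 x 70 mm, 60 mm tall, with an upright slot (8 mm along its x, 34 along y) that holds the gauge; under it a 90 x 100 x 8 mm plywood foot. Origin at the centre of its underside
- base: switch base, fixed: steel plate 110 x 240 x 10 mm with three alike grey jaw housings in a row along its y, 70 mm apart, each 60 x 60 mm, top 65 mm above the bench. Each has an upright slot in its top, 7 mm along the base's x, 34 mm along y, 55 deep; the mouth flares to 14 x 38 mm over the top 6 mm, with copper lips. Origin: centre of the plate's underside, z up
- jaw_1 (a point): mouth centre of the jaw at the base's +y end, 70 mm from the middle one, level with the housing's top (65 mm up), axes as the base. In each slot a sprung round shoe on the -x side, 18 mm down, reaches to the slot's middle; the blade pushes it aside up to 3 mm and is pressed to +x. Fully home: flange on the housing's top, the gauge's origin at this point
- jaw_2 (a point): mouth centre of the middle jaw, otherwise as jaw_1. Steady drag against sliding once the blade's tip is 26 mm or more below the mouth: sound jaw 6 to 14 N, weak jaw 0.3 to 1.5 N, slack jaw next to nothing (felt while sliding; at a standstill it fades); while the taper passes the shoe (tip 16 to 26 mm down) up to twice this
- jaw_3 (a point): mouth centre of the jaw at the base's -y end, 70 mm from the middle one, otherwise as jaw_1. Which of the three jaws is sound, weak or slack changes every time. The flange meets the housing's top hard: each 1 mm too far adds 10 N or more
- screwdriver: bystander, not to be moved: a 200 mm screwdriver lying on the bench
- coupling: bystander, not to be moved: a short steel tube coupling standing on end, 28 mm across, 45 mm tall
- locknut: bystander, not to be moved: a flat steel ring 34 mm across, 6 mm thick
- junction_box: bystander, not to be moved: an open square galvanised box, 100 x 100 x 45 mm
- conduit: bystander, not to be moved: a galvanised tube, 21 mm across, 280 mm long, lying along its own y
- tape: bystander, not to be moved: a tape measure, 65 x 40 x 65 mm, standing
There are look-alikes about, which are no part of the job. There is more than one size of the gauge; the job needs the larger. Of the things shaped like the stand, the wooden one is meant.

How it is judged:
By the outcome, as a careful person would: the job done as asked, in the order asked, and still so for the second after the job is handed in, with the robot touching nothing.
It also fails if it takes over 58 s, if anything falls off the work surface, if the arm or the gripper's body presses on something with over 40 N, if the wrist force passes 120 N, or if a joint passes its speed limit or range.

## Working session

There is one attempt and no reset: what is moved stays moved. The work goes in short steps, Python scripts to look and compute and a tool call to move; the robot and the scene stay as the last step left them, time stands still between calls to the robot, and variables do not carry over. Pictures are saved under pics/ and viewed, at most 10 in all, crops included, and the job is handed in when it is done.

Besides the shell and the picture viewer there is one more tool, called after "Request:" as name([rows], argument=value, ...), one row to a line, values as JSON. servo_tool: Moves the arm, as the interface text tells. Its arguments: {"type":"object","properties":{"moves":{"type":"array","items":{"type":"array","items":{"type":"number"}}},"newtons":{"type":"number"}},"required":["moves"]}

```bash
mkdir -p pics
python3 - <<'E'
from workcell import bot,cams
import cv2,pickle
s=bot.get_state();print({k:s[k] for k in('time','position','ee_rot','ft_force','opening')},bot.pinch_z)
d={}
for n in('top','side'):
    p=cams.read_camera(n);d[n]=p
    cv2.imwrite(f'pics/{n}0.png',p['pixels'][:,:,::-1])
    for l in('gauge','stand','base'):
        print(n,l,[([round(v*k) for v,k in zip(f['rect'],(560,420,560,420))],round(f['score'],2)) for f in cams.find_in(p,l)])
pickle.dump(d,open('d.pkl','wb'))
E
```

```text
{'time': 0.0, 'position': array([ 0.18335016, -0.59726455,  0.23074191]), 'ee_rot': array([-5.47800987e-04,  9.88938218e-01,  1.48327006e-01, -1.73180240e-05]), 'ft_force': array([ 0.38061251, -0.20176831, -0.30569969]), 'opening': 1.0005732371339047} 0.0187
top gauge [([390, 225, 420, 243], 0.91)]
top stand [([388, 274, 444, 324], 0.97), ([368, 213, 418, 259], 0.79)]
top base [([194, 194, 295, 243], 0.78)]
side gauge [([368, 152, 391, 181], 0.63), ([312, 193, 342, 210], 0.59)]
side stand [([352, 172, 403, 213], 0.65)]
side base [([203, 206, 319, 297], 0.69)]
```

View pics/top0.png

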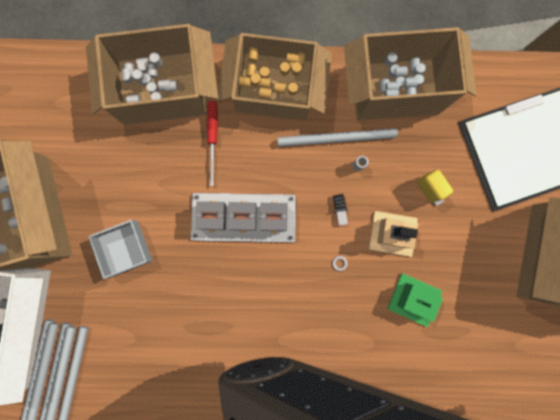

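View pics/side0.png

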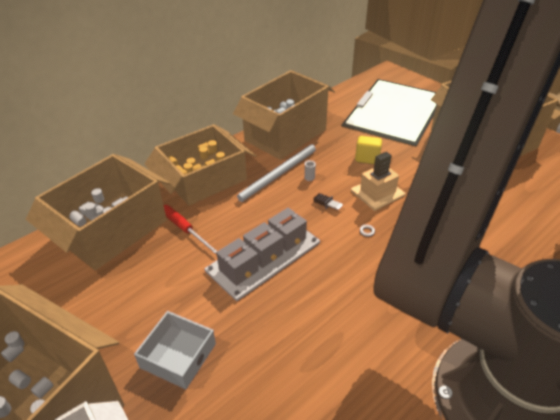

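Candidates: a black-handled gauge standing in the wooden stand (top 403,234), which is the one wanted. A smaller one lies on the bench (341,209), and a green stand look-alike is at (415,300). The base's jaw slots are at about (210,215), (242,215) and (273,215). Next I'll check these in a close crop and measure.

```bash
cat > h.py <<'E'
import numpy as np,cv2
def ray(p,uv,z):
    R=cv2.Rodrigues(np.array(p['rvec'],float))[0];t=np.array(p['tvec'],float).ravel()
    c=-R.T@t;d=R.T@np.linalg.inv(p['camera_matrix'])@np.array([uv[0],uv[1],1.])
    return (c+d*(z-c[2])/d[2])
def proj(p,X):
    return cv2.projectPoints(np.array(X,float).reshape(-1,3),np.array(p['rvec'],float),np.array(p['tvec'],float),np.array(p['camera_matrix'],float),None)[0].reshape(-1,2)
E
python3 - <<'E'
import pickle,cv2,numpy as np
from h import *
d=pickle.load(open('d.pkl','rb'));p=d['top']
R=cv2.Rodrigues(np.array(p['rvec'],float))[0];print('cam',-R.T@np.array(p['tvec']).ravel())
for n,uv,z in [('handle top',(404,233),.117),('stand top',(395,235),.06),('jL',(210,215),.065),('jM',(242,215),.065),('jR',(273,216),.065),('pl',(192,194),.01),('pl',(296,196),.01),('pl',(295,243),.01),('pl',(191,240),.01),('small',(341,209),.01),('tape',(436,187),.06),('green',(415,300),.06)]: print(n,ray(p,uv,z).round(4))
a=p['pixels'][165:275,185:295];b=p['pixels'][165:275,350:460];
s=d['side']['pixels'][140:220,340:420]
f=lambda x:cv2.resize(x,(390,390),interpolation=cv2.INTER_CUBIC)
cv2.imwrite('pics/c.png',np.hstack([f(a),f(b)])[:,:,::-1])
E
```

```text
cam [0.46977211 0.02612079 0.94829877]
handle top [ 0.4993 -0.2436  0.117 ]
stand top [ 0.4966 -0.2422  0.06  ]
jL [0.5315 0.1637 0.065 ]
jM [0.533 0.094 0.065]
jR [0.5323 0.0263 0.065 ]
pl [0.5834 0.2157 0.01  ]
pl [ 0.584  -0.0263  0.01  ]
pl [ 0.4748 -0.0258  0.01  ]
pl [0.4767 0.214  0.01  ]
small [ 0.5559 -0.1315  0.01  ]
tape [ 0.6048 -0.3339  0.06  ]
green [ 0.3568 -0.2852  0.06  ]
```

View pics/c.png

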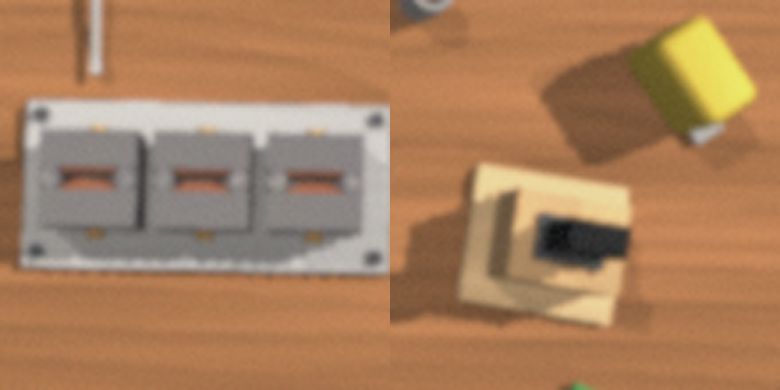

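The crop shows the gauge upright in the wooden stand, with the stand turned about 9°. The base is nearly square to the world, with copper slots at crop x 88, 202 and 316, y about 181. I'll go over the gauge now.

Request:
servo_tool([
  [0.03,0.035,0,0,0,0.112,0],
  [0.03,0.035,0,0,0,0.112,0],
  [0.03,0.035,0,0,0,0.112,0],
  [0.03,0.035,0,0,0,0.112,0],
  [0.03,0.035,0,0,0,0.112,0],
  [0.03,0.035,0,0,0,0.112,0],
  [0.03,0.035,0,0,0,0.112,0],
  [0.03,0.035,0,0,0,0.112,0],
  [0.03,0.035,0,0,0,0.112,0],
  [0.03,0.035,0,0,0,0.112,0],
  [0,0,0,0,0,0,0],
], newtons=90)

```text
time: 1.5
position: [0.4859, -0.2439, 0.2314]
ee_rot: [0.0, 0.756, 0.654, 0.0]
ft_force: [-0.8, 0.4, 0.2]
opening: 0.997
gripper_force: 0.0
```

```bash
cat >> h.py <<'E'
from scipy.spatial.transform import Rotation as Ro
import pickle
def wrist():
    from workcell import bot,cams
    s=bot.get_state();p=cams.read_camera('wrist')
    q=np.array(s['ee_rot']);T=np.eye(4);T[:3,:3]=Ro.from_quat(q[[1,2,3,0]]).as_matrix();T[:3,3]=s['position']
    W=np.linalg.inv(T@np.array(p['hand_eye']))
    p['rvec']=cv2.Rodrigues(W[:3,:3])[0];p['tvec']=W[:3,3]
    return s,p
def yaw(s):
    q=np.array(s['ee_rot']);y=Ro.from_quat(q[[1,2,3,0]]).as_matrix();return y
E
python3 - <<'E'
from h import *
s,p=wrist();print(s['time'],s['position'],s['joint_pos'].round(3),yaw(s).round(4),p['hand_eye'].round(3))
from workcell import cams
print([f for f in cams.find_in(p,'gauge')])
cv2.imwrite('pics/w1.png',p['pixels'][:,:,::-1]);pickle.dump(p,open('w1.pkl','wb'))
E
```

```text
1.5 [ 0.48592046 -0.24386442  0.23142978] [-5.870e-01  3.750e-01  1.759e+00  1.000e-03  1.007e+00 -4.430e-01] [[ 1.443e-01  9.895e-01  9.000e-04]
 [ 9.895e-01 -1.443e-01  3.000e-04]
 [ 4.000e-04  8.000e-04 -1.000e+00]] [[ 0.    -0.964 -0.266  0.067]
 [ 1.     0.    -0.001  0.   ]
 [ 0.001 -0.266  0.964 -0.143]
 [ 0.     0.     0.     1.   ]]
[{'rect': [0.4952, 0.4248, 0.5516, 0.5664], 'score': 0.92}, {'rect': [0.5282, 0.0931, 0.6546, 0.2145], 'score': 0.65}]
```

View pics/w1.png

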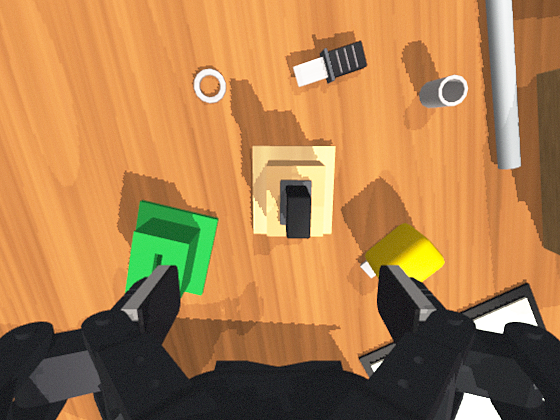

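The picture shows the gauge handle at (297,210) in the wooden stand, the green decoy at (170,250) and the small gauge at (330,62). I'll fit the handle model to the dark silhouette.

Run:
```python
from h import *
from scipy.optimize import minimize
p=pickle.load(open('w1.pkl','rb'))
im=p['pixels'].astype(int);m=(im.max(2)<60).astype(np.uint8);w=np.zeros_like(m);w[165:245,260:335]=m[165:245,260:335]
n,l,st,c=cv2.connectedComponentsWithStats(w);i=1+np.argmax(st[1:,4]);m=(l==i).astype(np.uint8);print(st[i])
K=8
def sil(v):
    x,y,a=v;c,s=np.cos(a),np.sin(a);P=[]
    M=np.zeros((80*4,75*4),np.uint8)
    for hx,hy,z0,z1 in((.01,.018,.065,.117),):
        X=[(x+c*u-s*t,y+s*u+c*t,z) for u in(-hx,hx) for t in(-hy,hy) for z in(z0,z1)]
        h=cv2.convexHull(((proj(p,X)-[260,165]+.5)*4*16).astype(np.int32).reshape(-1,1,2))
        cv2.fillConvexPoly(M,h.reshape(-1,1,2),255,cv2.LINE_8,4)
    return cv2.resize(M,(75,80),interpolation=cv2.INTER_AREA)/255.
T=m[165:245,260:335]
f=lambda v:np.abs(sil(v)-T).sum()
best=min((minimize(f,[x,y,a],method='Nelder-Mead',options=dict(initial_simplex=[[x,y,a],[x+.006,y,a],[x,y+.006,a],[x,y,a+.08]])) for x in(.495,.501) for y in(-.243,-.238) for a in(-.1,-.2)),key=lambda r:r.fun)
print(best.x,best.fun,T.sum())
# stand top / foot edges
R=lambda uv,z:ray(p,uv,z)[:2].round(4)
for uv in((253,146),(335,147),(333,237),(251,233)):print(R(uv,.008))
g=p['pixels'][140:250,240:345];o=g.copy()
S=sil(best.x);e=cv2.Canny((S>.5).astype(np.uint8)*255,50,100);o[25:105,20:95][e>0]=[255,0,0]
cv2.imwrite('pics/f.png',cv2.resize(np.hstack([g,o]),None,fx=3.6,fy=3.6,interpolation=cv2.INTER_NEAREST)[:,:,::-1])
```

```text
[ 285  185   26   53 1013]
[ 0.50072513 -0.25306224 -0.10707834] 366.44705882352935 1013
[ 0.4649 -0.1983]
[ 0.5529 -0.2122]
[ 0.5404 -0.3149]
[ 0.4462 -0.2963]
```

View pics/f.png

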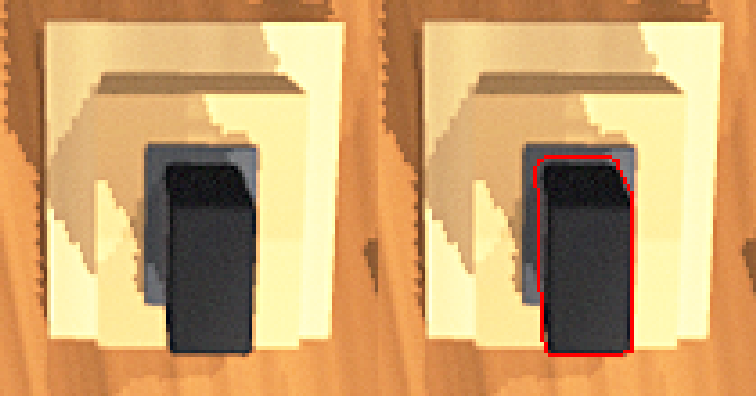

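```bash
cat > fit.py <<'E'
from h import *
from scipy.optimize import minimize
def fit(p,box,thr,boxes,x0,extra=None):
    # boxes: (hx,hy,z0,z1) model parts; silhouette fit of x,y,yaw
    u0,v0,u1,v1=box;im=cv2.medianBlur(p['pixels'],3).astype(int)[v0:v1,u0:u1];m=thr(im).astype(np.uint8)
    n,l,st,c=cv2.connectedComponentsWithStats(m);T=(l==1+np.argmax(st[1:,4])).astype(float)
    def sil(v):
        x,y,a=v;c,s=np.cos(a),np.sin(a);M=np.zeros(((v1-v0)*4,(u1-u0)*4),np.uint8)
        for hx,hy,z0,z1 in boxes:
            X=[(x+c*u-s*t,y+s*u+c*t,z) for u in(-hx,hx) for t in(-hy,hy) for z in(z0,z1)]
            h=cv2.convexHull(((proj(p,X)-[u0,v0]+.5)*64).astype(np.int32).reshape(-1,1,2))
            cv2.fillConvexPoly(M,h,255,cv2.LINE_8,4)
        return cv2.resize(M,(u1-u0,v1-v0),interpolation=cv2.INTER_AREA)/255.
    f=lambda v:np.abs(sil(v)-T).sum()
    x,y,a=x0
    r=min((minimize(f,[x+i,y+j,a+k],method='Nelder-Mead',options=dict(initial_simplex=np.array([x+i,y+j,a+k])+np.vstack([np.zeros(3),np.diag([.005,.005,.06])]))) for i in(-.004,.004) for j in(-.004,.004) for k in(-.05,.05)),key=lambda r:r.fun)
    return r.x,r.fun,T.sum()
E
python3 - <<'E'
from fit import *
p=pickle.load(open('w1.pkl','rb'))
im=cv2.medianBlur(p['pixels'],3)
print(im[215,290:310:5],im[190,293:308:4],im[184,285:305:5])
H=(.01,.018,.065,.117);F=(.015,.022,.06,.065)
for t in(55,65,75):print(t,fit(p,(260,165,335,245),lambda i:i.max(2)<t,[H],(.5,-.25,-.13)))
for t in(100,115,130):print(t,fit(p,(260,165,335,245),lambda i:i.max(2)<t,[H,F],(.5,-.25,-.13)))
E
```

```text
[[51 52 55]
 [51 52 53]
 [53 53 55]
 [57 57 56]] [[24 23 25]
 [26 28 30]
 [24 23 23]
 [22 21 22]] [[81 82 84]
 [80 81 80]
 [84 85 85]
 [83 85 86]]
55 (array([ 0.50058934, -0.25205671, -0.08300308]), np.float64(611.9960784313726), np.float64(767.0))
65 (array([ 0.50076585, -0.25283301, -0.10861213]), np.float64(174.6), np.float64(1205.0))
75 (array([ 0.50026863, -0.25270319, -0.11384931]), np.float64(178.25098039215686), np.float64(1370.0))
100 (array([ 0.5006457 , -0.25265779, -0.11824763]), np.float64(250.92941176470586), np.float64(1539.0))
115 (array([ 0.50060197, -0.25291704, -0.11779563]), np.float64(176.99607843137255), np.float64(1614.0))
130 (array([ 0.5006323 , -0.25274688, -0.11824502]), np.float64(124.87843137254902), np.float64(1666.0))
```

Request:
servo_tool([
  [0.0147,-0.009,0,0,0,0.01,0],
  [0,0,-0.036,0,0,0,0],
  [0,0,-0.04,0,0,0,0],
  [0,0,-0.04,0,0,0,0],
  [0,0,-0.03,0,0,0,0],
  [0,0,-0.01,0,0,0,0],
  [0,0,0,0,0,0,0],
  [0,0,0,0,0,0,0],
])

```text
time: 2.4
position: [0.4984, -0.2574, 0.0766]
ee_rot: [0.001, 0.756, 0.654, 0.0]
ft_force: [0.2, 0.6, 0.8]
opening: 0.999
gripper_force: 0.0
```

Run:
```python
from fit import *
s,p=wrist();print(s['time'],s['position'],yaw(s)[:2,1],s['ft_force'])
cv2.imwrite('pics/w2.png',p['pixels'][:,:,::-1]);pickle.dump(p,open('w2.pkl','wb'))
H=(.01,.018,.065,.117);F=(.015,.022,.06,.065)
```

```text
2.4 [ 0.49837057 -0.25738373  0.07655174] [ 0.98963892 -0.14357103] [0.17951315 0.56592952 0.84077069]
```

View pics/w2.png

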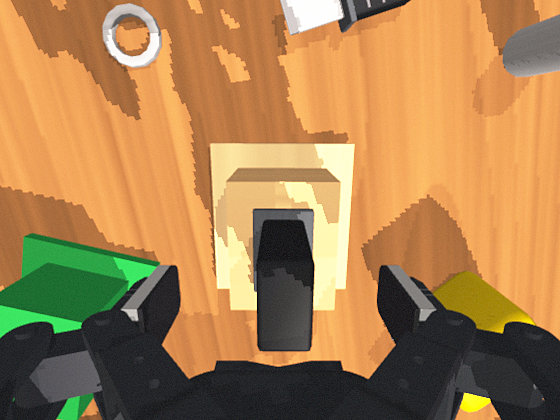

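Run:
```python
from fit import *
p=pickle.load(open('w2.pkl','rb'))
H=(.01,.018,.065,.117);F=(.015,.022,.06,.065)
for t in(75,): print(fit(p,(240,200,325,358),lambda i:i.max(2)<t,[H],(.5,-.253,-.13)))
for t in(115,130): print(fit(p,(240,200,325,358),lambda i:i.max(2)<t,[H,F],(.5,-.253,-.13)))
```

```text
(array([ 0.50094611, -0.25308782, -0.1432187 ]), np.float64(1269.4156862745099), np.float64(6214.0))
(array([ 0.50093371, -0.25289077, -0.12785295]), np.float64(697.6392156862745), np.float64(7926.0))
(array([ 0.50097564, -0.25293129, -0.12775783]), np.float64(666.8470588235293), np.float64(7959.0))
```

Request:
servo_tool([
  [0.0025,0.0045,-0.001,0,0,0.005,0],
  [0,0,0,0,0,0,0],
  [0,0,0,0,0,0,255],
  [0,0,0,0,0,0,255],
  [0,0,0,0,0,0,255],
  [0,0,0,0,0,0,255],
  [0,0,0,0,0,0,255],
  [0,0,0,0,0,0,255],
  [0,0,0,0,0,0,255],
], newtons=90)

```text
time: 3.35
position: [0.5007, -0.2521, 0.0745]
ee_rot: [0.0, 0.754, 0.657, 0.0]
ft_force: [0.0, -0.2, 5.0]
opening: 0.223
gripper_force: 88.1
```

Request:
servo_tool([
  [0,0,0.02,0,0,0,255],
  [0,0,0.03,0,0,0,255],
  [0,0,0.04,0,0,0,255],
  [0.005,0.02,0.01,0,0,0.02,255],
  [0.005,0.04,0,0,0,0.03,255],
  [0.006,0.045,0,0,0,0.03,255],
  [0.005,0.045,0,0,0,0.03,255],
  [0.005,0.04,0,0,0,0.027,255],
  [0.005,0.02,0,0,0,0,255],
  [0,0,0,0,0,0,255],
  [0,0,0,0,0,0,255],
  [0,0,0,0,0,0,255],
])

```text
time: 4.55
position: [0.5314, -0.0428, 0.1741]
ee_rot: [-0.0, 0.708, 0.706, -0.0]
ft_force: [0.3, -0.2, -1.6]
opening: 0.217
gripper_force: 88.9
```

Run:
```python
from fit import *
s,p=wrist();print(s['time'],s['position'],yaw(s)[:2,1],s['ft_force'],s['gripper_force'])
cv2.imwrite('pics/w3.png',p['pixels'][:,:,::-1]);pickle.dump(p,open('w3.pkl','wb'))
```

```text
4.55 [ 0.53144567 -0.04277163  0.1741267 ] [ 0.99999839 -0.00176358] [ 0.34498154 -0.24436771 -1.63541136] 88.8990569114685
```

View pics/w3.png

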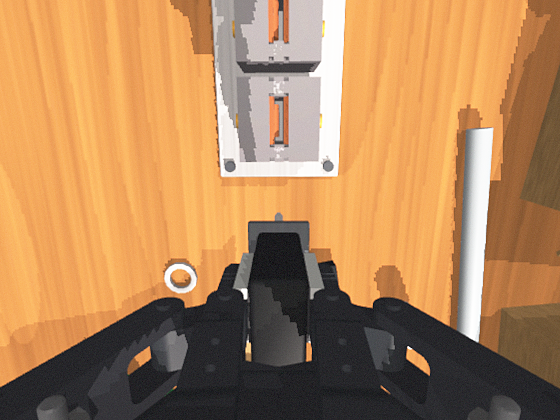

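Run:
```python
from fit import *
p=pickle.load(open('w3.pkl','rb'));im=cv2.medianBlur(p['pixels'],3).astype(int)
r=im[...,0]-im[...,2]
# copper mouth bounding in window
for name,(u0,v0,u1,v1) in dict(R=(255,85,305,155),M=(255,0,305,55)).items():
    m=(r[v0:v1,u0:u1]>45);c=m.sum(0);q=m.sum(1);U=np.where(c>5)[0]+u0;V=np.where(q>2)[0]+v0
    print(name,U.min(),U.max()+1,V.min(),V.max()+1)
    for uv in((U.min()-.5,V.min()-.5),(U.max()+.5,V.max()+.5)):print(ray(p,uv,.065).round(4))
print('brightness row 100',im[100,228:244].sum(1),im[100,314:328].sum(1))
for uv,z in(((238,77),.065),((321,77),.065),((320,161),.065),((237,161),.065),((249,222),.1638),((309.5,222),.1638),((279,215),.114),((219.5,177),.01),((338.5,176),.01)):print(uv,ray(p,uv,z).round(4))
cv2.imwrite('pics/z.png',cv2.resize(p['pixels'][60:240,210:350],None,fx=3.3,fy=3.3,interpolation=cv2.INTER_NEAREST)[:,:,::-1])
```

```text
R 269 289 96 145
[0.5243 0.0425 0.065 ]
[0.539 0.008 0.065]
M 268 289 0 43
[0.5242 0.1033 0.065 ]
[0.5385 0.0771 0.065 ]
brightness row 100 [498 494 485 474 473 477 505 505 501 443 410 404 409 409 411 410] [590 592 590 591 588 591 703 761 761 760 759 756 756 757]
(238, 77) [0.5028 0.0549 0.065 ]
(321, 77) [0.5617 0.0548 0.065 ]
(320, 161) [ 0.5629 -0.0043  0.065 ]
(237, 161) [ 0.5001 -0.0042  0.065 ]
(249, 222) [ 0.5172 -0.0226  0.1638]
(309.5, 222) [ 0.5465 -0.0226  0.1638]
(279, 215) [ 0.5318 -0.033   0.114 ]
(219.5, 177) [ 0.4764 -0.0252  0.01  ]
(338.5, 176) [ 0.5874 -0.0244  0.01  ]
```

View pics/z.png

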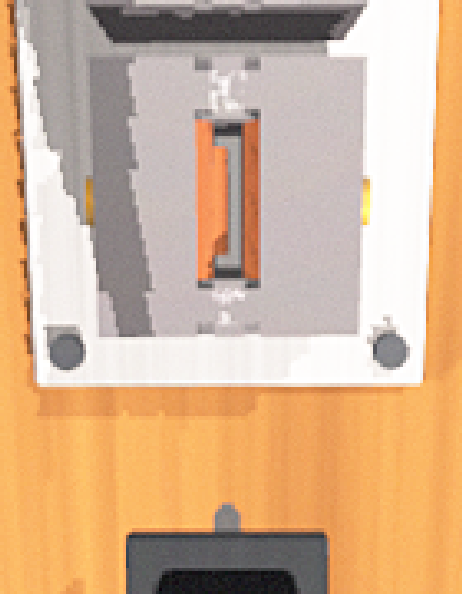

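Request:
servo_tool([
  [0,0.02,0,0,0,0,255],
  [0,0.03,0,0,0,0,255],
  [0,0.0195,0,0,0,0,255],
  [0,0,-0.02,0,0,0,255],
  [0,0,-0.02,0,0,0,255],
  [0,0,0,0,0,0,255],
  [0,0,0,0,0,0,255],
  [0,0,0,0,0,0,255],
])

```text
time: 5.4
position: [0.5321, 0.027, 0.1352]
ee_rot: [0.0, 0.708, 0.706, 0.0]
ft_force: [0.8, 0.7, -0.7]
opening: 0.223
gripper_force: 88.9
```

Request:
servo_tool([
  [0,0,-0.003,0,0,0,255],
  [0,0,-0.003,0,0,0,255],
  [0,0,-0.003,0,0,0,255],
  [0,0,-0.003,0,0,0,255],
  [0,0,-0.003,0,0,0,255],
  [0,0,-0.003,0,0,0,255],
  [0,0,-0.003,0,0,0,255],
  [0,0,-0.003,0,0,0,255],
])

```text
time: 6.2
position: [0.5318, 0.0275, 0.1101]
ee_rot: [0.0, 0.707, 0.707, 0.0]
ft_force: [0.6, -0.5, -0.8]
opening: 0.224
gripper_force: 88.8
```

Request:
servo_tool([
  [0,0,-0.003,0,0,0,255],
  [0,0,-0.003,0,0,0,255],
])

```text
time: 6.4
position: [0.5318, 0.0275, 0.1042]
ee_rot: [0.0, 0.707, 0.707, 0.0]
ft_force: [1.6, 0.4, -0.7]
opening: 0.225
gripper_force: 88.8
```

Request:
servo_tool([
  [0,0,-0.002,0,0,0,255],
  [0,0,-0.002,0,0,0,255],
])

```text
time: 6.6
position: [0.5317, 0.0275, 0.1002]
ee_rot: [0.0, 0.707, 0.707, 0.0]
ft_force: [1.1, 0.3, -1.0]
opening: 0.223
gripper_force: 88.8
```

Request:
servo_tool([
  [0,0,-0.002,0,0,0,255],
  [0,0,-0.002,0,0,0,255],
])

```text
time: 6.8
position: [0.5316, 0.0275, 0.0962]
ee_rot: [0.0, 0.707, 0.707, 0.0]
ft_force: [1.7, -0.0, -0.4]
opening: 0.225
gripper_force: 88.8
```

Request:
servo_tool([
  [0,0,-0.002,0,0,0,255],
  [0,0,-0.002,0,0,0,255],
])

```text
time: 7.0
position: [0.5316, 0.0275, 0.0922]
ee_rot: [0.0, 0.707, 0.707, 0.0]
ft_force: [1.1, 0.3, -1.6]
opening: 0.22
gripper_force: 88.8
```

Request:
servo_tool([
  [0,0,-0.002,0,0,0,255],
  [0,0,-0.002,0,0,0,255],
])

```text
time: 7.2
position: [0.5316, 0.0275, 0.0881]
ee_rot: [0.0, 0.707, 0.707, 0.0]
ft_force: [2.1, -0.5, -1.2]
opening: 0.222
gripper_force: 88.8
```

Request:
servo_tool([
  [0,0,0.007,0,0,0,255],
  [0,0,0.01,0,0,0,255],
  [0,0,0.015,0,0,0,255],
  [0,0,0.015,0,0,0,255],
  [0,0,0,0,0,0,255],
  [0,0.02,0,0,0,0,255],
  [0,0.03,0,0,0,0,255],
  [0,0.02,0,0,0,0,255],
  [0,0,0,0,0,0,255],
  [0,0,0,0,0,0,255],
  [0,0,0,0,0,0,255],
])

```text
time: 8.3
position: [0.5315, 0.0968, 0.1352]
ee_rot: [-0.0, 0.708, 0.707, -0.0]
ft_force: [0.5, 0.3, -1.4]
opening: 0.227
gripper_force: 88.9
```

Request:
servo_tool([
  [0,0,-0.003,0,0,0,255],
  [0,0,-0.003,0,0,0,255],
  [0,0,-0.003,0,0,0,255],
  [0,0,-0.003,0,0,0,255],
  [0,0,-0.003,0,0,0,255],
  [0,0,-0.003,0,0,0,255],
  [0,0,-0.003,0,0,0,255],
  [0,0,-0.003,0,0,0,255],
])

```text
time: 9.1
position: [0.5316, 0.0975, 0.111]
ee_rot: [0.0, 0.707, 0.707, 0.0]
ft_force: [0.0, 1.0, -1.2]
opening: 0.222
gripper_force: 88.9
```

Request:
servo_tool([
  [0,0,-0.003,0,0,0,255],
  [0,0,-0.002,0,0,0,255],
])

```text
time: 9.3
position: [0.5324, 0.0975, 0.1064]
ee_rot: [0.001, 0.707, 0.707, 0.001]
ft_force: [2.1, -0.5, 6.7]
opening: 0.222
gripper_force: 89.6
```

Request:
servo_tool([
  [0,0,-0.002,0,0,0,255],
  [0,0,-0.002,0,0,0,255],
])

```text
time: 9.5
position: [0.5324, 0.0975, 0.1031]
ee_rot: [0.001, 0.707, 0.707, 0.001]
ft_force: [0.8, 0.2, 8.6]
opening: 0.223
gripper_force: 90.3
```

Request:
servo_tool([
  [0,0,-0.002,0,0,0,255],
  [0,0,-0.002,0,0,0,255],
])

```text
time: 9.7
position: [0.5324, 0.0975, 0.0991]
ee_rot: [0.001, 0.707, 0.707, 0.001]
ft_force: [0.4, -0.0, 7.5]
opening: 0.219
gripper_force: 90.3
```

Request:
servo_tool([
  [0,0,-0.002,0,0,0,255],
  [0,0,-0.002,0,0,0,255],
])

```text
time: 9.9
position: [0.5324, 0.0975, 0.095]
ee_rot: [0.001, 0.707, 0.707, 0.001]
ft_force: [1.7, -0.9, 6.9]
opening: 0.221
gripper_force: 90.1
```

Request:
servo_tool([
  [0,0,-0.002,0,0,0,255],
  [0,0,-0.002,0,0,0,255],
])

```text
time: 10.1
position: [0.5324, 0.0975, 0.091]
ee_rot: [0.001, 0.707, 0.707, 0.001]
ft_force: [2.0, -0.4, 6.3]
opening: 0.22
gripper_force: 90.0
```

The middle jaw drags about 8 N steadily, so it looks sound. There's plenty of time, so I'll feel the third jaw before choosing.

Request:
servo_tool([
  [0,0,0.004,0,0,0,255],
  [0,0,0.007,0,0,0,255],
  [0,0,0.01,0,0,0,255],
  [0,0,0.012,0,0,0,255],
  [0,0,0.012,0,0,0,255],
  [0,0,0,0,0,0,255],
  [0,0.02,0,0,0,0,255],
  [0,0.03,0,0,0,0,255],
  [0,0.02,0,0,0,0,255],
  [0,0,0,0,0,0,255],
  [0,0,0,0,0,0,255],
  [0,0,0,0,0,0,255],
])

```text
time: 11.3
position: [0.5315, 0.1668, 0.1352]
ee_rot: [-0.0, 0.708, 0.707, -0.0]
ft_force: [0.5, 0.0, -1.5]
opening: 0.225
gripper_force: 89.2
```

Run:
```python
from fit import *
s,p=wrist();print(s['time'],s['position'],yaw(s).round(4),s['ft_force'],s['gripper_force'])
# flange front edge in hand: compare with row 222, cols 249..309.5 seen before
g=p['pixels'].max(2).astype(int);print(g[212:232,279:282].mean(1).round(),g[228,240:256],g[228,302:318])
q=pickle.load(open('w3.pkl','rb'))['pixels'].max(2).astype(int);print(q[212:232,279:282].mean(1).round(),q[228,240:256],q[228,302:318])
```

```text
11.3 [0.5314778  0.16681749 0.13518684] [[ 1.4e-03  1.0e+00 -4.0e-04]
 [ 1.0e+00 -1.4e-03 -2.0e-04]
 [-2.0e-04 -4.0e-04 -1.0e+00]] [ 0.45335928  0.03644957 -1.48182145] 89.15882706642151
[170. 151. 143. 141. 141. 144. 143. 149. 122.  76.  67.  92.  99.  99.
  99. 101.  96. 102.  99. 106.] [202 204 201 196 203 201 209 183  67  93  97  99  97 100  99 100] [ 98 101 101  98 103  94  76 139 224 210 210 210 206 210 209 207]
[226. 188. 151. 134. 135. 137. 135. 142. 117.  73.  66.  88.  99.  96.
  98.  96.  96.  96.  96. 103.] [249 248 246 247 246 250 255 255  79  88  96  99  94  97  96  97] [ 96  94  96  97  92  96  93 164 246 235 237 237 242 241 241 244]
```

The gauge has not slipped in the grip. Now the third jaw.

Request:
servo_tool([
  [0,0,-0.003,0,0,0,255],
  [0,0,-0.003,0,0,0,255],
  [0,0,-0.003,0,0,0,255],
  [0,0,-0.003,0,0,0,255],
  [0,0,-0.003,0,0,0,255],
  [0,0,-0.003,0,0,0,255],
  [0,0,-0.003,0,0,0,255],
  [0,0,-0.003,0,0,0,255],
])

```text
time: 12.15
position: [0.5316, 0.1675, 0.1111]
ee_rot: [0.0, 0.707, 0.707, 0.0]
ft_force: [-0.2, 0.5, -0.7]
opening: 0.221
gripper_force: 89.2
```

Request:
servo_tool([
  [0,0,-0.003,0,0,0,255],
  [0,0,-0.002,0,0,0,255],
])

```text
time: 12.35
position: [0.5316, 0.1675, 0.106]
ee_rot: [0.0, 0.707, 0.707, -0.0]
ft_force: [0.3, -0.2, -0.5]
opening: 0.22
gripper_force: 89.2
```

Request:
servo_tool([
  [0,0,-0.003,0,0,0,255],
  [0,0,-0.003,0,0,0,255],
])

```text
time: 12.55
position: [0.5317, 0.1675, 0.1001]
ee_rot: [0.0, 0.707, 0.707, 0.0]
ft_force: [0.3, -0.3, -0.7]
opening: 0.222
gripper_force: 89.2
```

Request:
servo_tool([
  [0,0,-0.003,0,0,0,255],
  [0,0,-0.003,0,0,0,255],
])

```text
time: 12.75
position: [0.5316, 0.1675, 0.0941]
ee_rot: [0.0, 0.707, 0.707, 0.0]
ft_force: [0.5, 0.5, -0.9]
opening: 0.223
gripper_force: 89.2
```

Request:
servo_tool([
  [0,0,-0.002,0,0,0,255],
  [0,0,-0.002,0,0,0,255],
])

```text
time: 12.95
position: [0.5316, 0.1675, 0.0901]
ee_rot: [0.0, 0.707, 0.707, 0.0]
ft_force: [0.0, -0.2, -1.1]
opening: 0.219
gripper_force: 89.2
```

Request:
servo_tool([
  [0,0,0.007,0,0,0,255],
  [0,0,0.01,0,0,0,255],
  [0,0,0.014,0,0,0,255],
  [0,0,0.014,0,0,0,255],
  [0,0,0,0,0,0,255],
  [0,-0.02,0,0,0,0,255],
  [0,-0.03,0,0,0,0,255],
  [0,-0.02,0,0,0,0,255],
  [0,0,0,0,0,0,255],
  [0,0,0,0,0,0,255],
  [0,0,0,0,0,0,255],
])

```text
time: 14.05
position: [0.5316, 0.0981, 0.1353]
ee_rot: [0.0, 0.707, 0.707, 0.0]
ft_force: [-0.5, -0.2, -1.4]
opening: 0.217
gripper_force: 89.2
```

Request:
servo_tool([
  [0,0,-0.003,0,0,0,255],
  [0,0,-0.003,0,0,0,255],
  [0,0,-0.003,0,0,0,255],
  [0,0,-0.003,0,0,0,255],
  [0,0,-0.003,0,0,0,255],
  [0,0,-0.003,0,0,0,255],
  [0,0,-0.003,0,0,0,255],
  [0,0,-0.003,0,0,0,255],
])

```text
time: 14.85
position: [0.5316, 0.0975, 0.1111]
ee_rot: [0.0, 0.707, 0.707, 0.0]
ft_force: [0.4, 0.7, -1.7]
opening: 0.222
gripper_force: 89.2
```

Request:
servo_tool([
  [0,0,-0.003,0,0,0,255],
  [0,0,-0.002,0,0,0,255],
  [0,0,-0.002,0,0,0,255],
  [0,0,-0.002,0,0,0,255],
  [0,0,-0.002,0,0,0,255],
  [0,0,-0.002,0,0,0,255],
])

```text
time: 15.45
position: [0.5324, 0.0975, 0.0991]
ee_rot: [0.001, 0.707, 0.707, 0.001]
ft_force: [1.9, -0.1, 7.4]
opening: 0.224
gripper_force: 90.5
```

Request:
servo_tool([
  [0,0,-0.002,0,0,0,255],
  [0,0,-0.002,0,0,0,255],
  [0,0,-0.002,0,0,0,255],
  [0,0,-0.002,0,0,0,255],
])

```text
time: 15.85
position: [0.5324, 0.0975, 0.091]
ee_rot: [0.001, 0.707, 0.707, 0.001]
ft_force: [2.2, -0.1, 6.0]
opening: 0.222
gripper_force: 90.3
```

Request:
servo_tool([
  [0,0,-0.002,0,0,0,255],
  [0,0,-0.002,0,0,0,255],
  [0,0,-0.002,0,0,0,255],
  [0,0,-0.001,0,0,0,255],
  [0,0,-0.001,0,0,0,255],
])

```text
time: 16.35
position: [0.5324, 0.0975, 0.083]
ee_rot: [0.001, 0.707, 0.707, 0.001]
ft_force: [1.5, 0.7, 6.3]
opening: 0.22
gripper_force: 90.2
```

Request:
servo_tool([
  [0,0,-0.0005,0,0,0,255],
  [0,0,-0.0005,0,0,0,255],
])

```text
time: 16.55
position: [0.5324, 0.0975, 0.082]
ee_rot: [0.001, 0.707, 0.707, 0.001]
ft_force: [3.0, 0.0, 5.9]
opening: 0.222
gripper_force: 90.2
```

Request:
servo_tool([
  [0,0,-0.0005,0,0,0,255],
  [0,0,-0.0005,0,0,0,255],
])

```text
time: 16.75
position: [0.5324, 0.0975, 0.081]
ee_rot: [0.001, 0.707, 0.707, 0.001]
ft_force: [2.2, -0.4, 6.5]
opening: 0.22
gripper_force: 90.2
```

Request:
servo_tool([
  [0,0,-0.0005,0,0,0,255],
])

```text
time: 16.85
position: [0.5324, 0.0975, 0.0805]
ee_rot: [0.001, 0.707, 0.707, 0.001]
ft_force: [2.2, -0.3, 6.1]
opening: 0.219
gripper_force: 90.2
```

Request:
servo_tool([
  [0,0,-0.0005,0,0,0,255],
])

```text
time: 16.95
position: [0.5324, 0.0975, 0.08]
ee_rot: [0.001, 0.707, 0.707, 0.001]
ft_force: [2.4, 0.8, 5.3]
opening: 0.221
gripper_force: 90.2
```

Request:
servo_tool([
  [0,0,-0.0003,0,0,0,255],
])

```text
time: 17.05
position: [0.5324, 0.0975, 0.0797]
ee_rot: [0.001, 0.707, 0.707, 0.001]
ft_force: [2.2, -0.2, 5.4]
opening: 0.221
gripper_force: 90.2
```

Request:
servo_tool([
  [0,0,-0.0005,0,0,0,255],
])

```text
time: 17.15
position: [0.5325, 0.0975, 0.0795]
ee_rot: [0.001, 0.707, 0.707, 0.001]
ft_force: [0.3, -0.4, 16.0]
opening: 0.224
gripper_force: 91.5
```

Request:
servo_tool([
  [0,0,-0.0004,0,0,0,255],
])

```text
time: 17.25
position: [0.5325, 0.0975, 0.0794]
ee_rot: [0.001, 0.707, 0.707, 0.001]
ft_force: [-1.5, -0.7, 19.3]
opening: 0.227
gripper_force: 92.1
```

Request:
servo_tool([
  [0,0,0,0,0,0,160],
  [0,0,0,0,0,0,100],
  [0,0,0,0,0,0,60],
  [0,0,0,0,0,0,60],
  [0,0,0,0,0,0,60],
])

```text
time: 17.75
position: [0.5315, 0.0975, 0.078]
ee_rot: [-0.0, 0.707, 0.707, -0.0]
ft_force: [0.3, -0.2, 0.2]
opening: 0.765
gripper_force: 0.0
```

Released. I'll retreat upward and back, then check that it is seated.

Request:
servo_tool([
  [0,0,0.01,0,0,0,60],
  [0,0,0.025,0,0,0,60],
  [0,0,0.04,0,0,0,60],
  [0,0,0.04,0,0,0,60],
  [-0.01,-0.04,0.02,0,0,0,60],
  [0,-0.05,0,0,0,0,60],
  [0,-0.04,0,0,0,0,60],
  [0,0,0,0,0,0,60],
  [0,0,0,0,0,0,60],
  [0,0,0,0,0,0,60],
])

```text
time: 18.75
position: [0.5215, -0.0318, 0.2134]
ee_rot: [-0.0, 0.707, 0.707, 0.0]
ft_force: [-0.5, -0.5, 0.0]
opening: 0.766
gripper_force: 0.0
```

Run:
```python
from h import *
from workcell import cams
s,w=wrist();p=cams.read_camera('side');print(s['time'],s['position'])
# expected outline of home pose in side view
X=[(.532+a,.0955+b,.065+z) for z in(0,.005) for a,b in((-.015,-.022),(.015,-.022),(.015,.022),(-.015,.022))]
uv=proj(p,X).round(1);print(uv.tolist())
P=[cv2.resize(p['pixels'][180:300,200:330],(390,360),interpolation=cv2.INTER_CUBIC),cv2.resize(w['pixels'],(400,300))]
P[1]=np.vstack([P[1],np.zeros((60,400,3),np.uint8)])
cv2.imwrite('pics/end.png',np.hstack(P)[:,:,::-1])
```

```text
18.75 [ 0.52150637 -0.03175531  0.21339446]
[[275.4, 233.7], [266.1, 226.4], [250.2, 236.4], [259.4, 244.0], [275.3, 232.1], [266.0, 224.7], [250.1, 234.7], [259.3, 242.3]]
```

View pics/end.png

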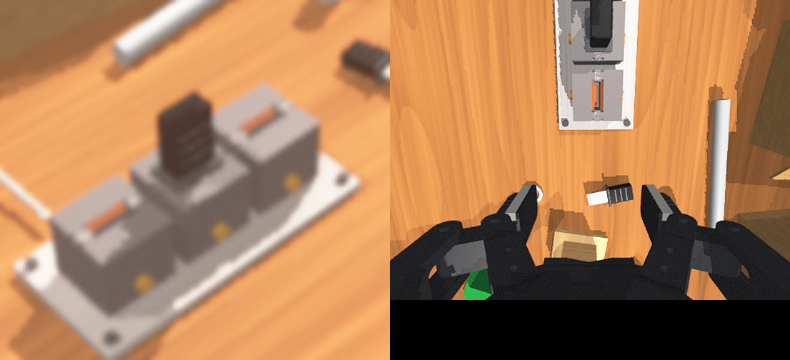

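The gauge stands upright with its flange flat on the middle housing (side crop about 187,165), and nothing else has been moved.

```bash
python3 -c "
from workcell import job
print(job.close_job())"
```

```text
the job is handed in; nothing more can be done
None
```

The gauge is standing fully home and let go in the middle jaw (jaw_2), which dragged about 8 N against next to nothing in the other two; the push read at most about 19 N, and the job is handed in.

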